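Close the sample chamber's hatch and hold it shut for the leak check

TASK

Take the loose grey hatch cover by its black wing knob and lower it, without dropping it, over the four steel posts on the blue sample chamber, long side along the chamber's long side, so that it rests on the sprung seal. Then turn the wing knob clockwise until the white slot on it lines up with the two white marks on the cover, and press the cover down until its rim is fully home on the chamber. The seal pushes it back up, so finish while still holding it pressed down; leave the timer, the vial and the tape roll alone.

Things in the scene. Friction and masses are not known exactly. Their poses are not given: they have to be found in the camera images.
- chamber: Blue low box 170 (x) x 140 (y) x 45 mm, fixed to the worktop; origin at the centre of its underside, z up. On its flat top (deck) stand four steel posts, 12 mm across, 21 mm high, tapered from 13 mm up, at x = +-42, y = +-32 mm; they fit inside the cover's rim with 2 mm play all round. Along x between them a keyway 19 mm wide lies between two brass bars 8 mm high.
- chamber_deck (a point): Point in the middle of the chamber's deck, 45 mm above the worktop; axes as the chamber's. The cover is fully home when its origin is at this point: its rim then rests on the deck.
- seal (a joint): Travel of the two black sprung seal bars on the deck, in m, downward positive: 0 carries the cover 6 mm off the deck, 0.006 is the cover fully home. The springs push the cover up with about 5 N at 0 and 10 N at 0.006, more than its weight.
- cover: Loose grey hatch cover, 110 (x) x 90 (y) x 26 mm, open below like a box lid (walls 5 mm thick, 22 mm deep inside), 0.2 to 0.32 kg with fastener; it lies right way up. Origin at the centre of its underside, level with the rim's lower edge, z up. Either end may face either way. Two white marks lie on its top along its x axis, either side of the knob.
- fastener (a joint): Angle of the fastener in the cover, rad, positive counter-clockwise from above; starts at 0.6 to 1.4, range -0.5 to 1.65, no stop at 0. At 0 the white slot lines up with the cover's white marks. Stiff (0.08 N m): the cover can be carried by the knob. A key bar 44 x 10 mm under the cover turns with it: within about 0.1 of 0 it enters the keyway, else it blocks the cover about 5 mm above home.
- wing (a point): Middle of the black wing knob, 43 mm above the cover's origin on the fastener's axis, turning with it. The wing is 48 mm long (this point's x axis), 12 mm thick (y), from 30 to 55.5 mm above the cover's origin, over a round boss 28 mm across with its top at 30.5 mm; grip it across the 12 mm. A white line, the slot, runs along its top.
- timer: White timer with blue buttons, 62 x 62 x 22 mm, origin at the centre of its underside. Bystander.
- vial_c: White-capped sample vial, 50 mm across, 105 mm high, origin at the centre of its underside. Bystander.
- tape_roll: Roll of beige tape, 75 mm across, 20 mm high, origin at the centre of its underside. Bystander.
There are look-alikes about, which are no part of the job. Leave any orange look-alike of the cover alone.

How it is judged (in metres and radians):
On the way, in this order (a step that is already met when the one before it is completed fails the run):
1. the cover sits over the four posts, square to the chamber, resting on the seal (horizontal distance between cover and chamber_deck below 0.005 m and angle between the x axis of cover and the x axis of chamber, either way round below 0.1 rad and z of cover in the frame of chamber_deck below 0.009 m and angle between cover's own z axis and vertical below 0.08 rad), for 0.2 s.
2. then the fastener's slot is turned in line with the marks, the cover still over the posts (value of joint fastener between -0.15 and 0.15 rad and horizontal distance between cover and chamber_deck below 0.005 m and z of cover in the frame of chamber_deck below 0.009 m), for 0.2 s.
At the end, for the whole second after the job is handed in: Held pressed home: rim within 1.8 mm of the deck, centred within 5 mm, square within 0.1 rad, level within 0.05 rad; slot in line within 0.2 rad; cover pushing on chamber and seal with over 5 N, the robot pressing on cover or knob with over 2 N (horizontal distance between cover and chamber_deck below 0.005 m and angle between the x axis of cover and the x axis of chamber, either way round below 0.1 rad and angle between cover's own z axis and vertical below 0.05 rad and z of cover in the frame of chamber_deck below 0.0018 m and value of joint fastener between -0.2 and 0.2 rad and contact force between cover and chamber above 5 N and contact force between any of the fingers, the arm and cover above 2 N); the arm keeps its last pose, push and grip.
It fails at once if the cover is dropped or thrown (faster than 0.6 m/s with nothing holding it) (linear speed of cover above 0.6 m/s and contact force between the fingers and cover below 0.05 N).
It fails at once if the timer, vial or tape roll is moved by more than 25 mm or the vial is tipped (distance of any of timer, vial_c, tape_roll from where it was at the start of the episode above 0.025 m or angle between vial_c's own z axis and vertical above 0.4 rad).
It also fails if it takes over 45 s, if anything falls off the work surface, if the arm or the gripper's body presses on something with over 40 N, if the wrist force passes 120 N, or if a joint passes its speed limit or range.

ROBOT

A 6-joint arm with a two-finger parallel gripper is mounted at the origin on a cart in front of the work surface, level with it; the furniture and walls round the work are solid. World frame = base frame: x ahead of the robot, y to its left, z up, the work surface at z = 0. Lengths are in mm, angles in rad, forces in N, time in s.
With the tool pointing down it reaches from about 275 to 975 mm from the base axis. Payload 8.4 kg.
Tool frame: the origin (TCP) lies at the very end of the fingers, on their centre line; the grasp point (between the pads) lies 19 mm behind it (ctrl.grip_point_offset is the distance from the TCP to the grasp point, in mm); z points along the fingers, y is the line along which they close (so a half turn about z gives the same grasp; the last joint's range is limited). The gripper opens to 92 mm and grips with 3 to 60 N. Pads are 20 mm wide; open, the fingers measure 128 mm over their backs; the gripper's body (75 mm by 189 mm) begins 69 mm behind the grasp point.
Start: joints at [1.337, 0.353, 1.633, -0, 1.155, -0.002], TCP at [143.579, 608.287, 214.583] pointing down, gripper open.
Joint ranges: [-2.63, 2.63], [-0.92, 2.1], [0.06, 2.66], [-1.3, 4.44], [0, 2.69], [-3.02, 3.02]. Speed limits (rad/s): [2.22, 2.22, 2.79, 3.14, 3.14, 3.14].

INTERFACE

Orientations are given as [roll, pitch, yaw] about the fixed x, y, z axes, in that order (R = Rz(yaw) Ry(pitch) Rx(roll)).
In Python, from bench import ctrl gives the robot as it stands. The module is installed in compiled form; this text tells all that it offers.
- The arm moves only by the shell command python3 -m jog 'ROWS' [OPENING] [FORCE]. ROWS is JSON, a list of rows, each a list of 6 numbers: the shift along the world's x, y, z in m, then the turn, a rotation vector about the world's x, y, z in degrees. A call has 1 to 12 rows; each row shifts and turns the commanded pose from where the row before left it; what a row does not reach is not made up. A row lasts 1/10 s, in which the tool goes at most 50 mm and 8.59 degrees, less where a joint would pass 70% of its speed; a pose out of reach is approached as far as the arm can. A call is refused whole if a number of a shift passes 0.05 or a number of a turn 8.59, either way. A call with a gripper value outside its range is refused whole. OPENING is the opening, from 0 (shut) to 1 (fully open), set as the call begins (- or left out, the last holds). The fingers move at their own pace and stop on an object; FORCE is the grip in N (left out, the last holds). Time passes only in rows, so rows that do not move let the fingers close. It gives the time, the measured TCP pose, the force, the opening and the grip force at its end, in the units of the state.
- ctrl.observe(): the state, without advancing time (a new reading comes with each control period).
- ctrl.grab_frame(name): name is "scene" or "top" or "wrist"; returns a dict with "img" (400x640x3 uint8, blue, green, red), "depth" (400x640 float32, mm along the optical axis (not along the pixel's ray), 0 where there is no reading), "fx", "fy", "cx", "cy" (pixels), "extrinsics" (4x4, takes a point from world to camera coordinates). Camera axes: x right, y up, looking along -z (the intrinsics and any distortion apply to the point x, -y, -z); pixel columns grow to the right and rows downward; lengths in mm; the calibration is good to about 2 mm. The wrist camera is an equidistant fisheye: a pixel r from the principal point sees the ray r / f radians off the axis. A picture is of the moment at which its call begins.
- ctrl.hand_in(): hands the job in; it is judged then, once.
Trained networks look in a picture, given as the dict that the camera call returned (one of the last four; its "shot" number tells which), for a name from the list of things; names that differ only in an ending like _2 or _b are one class to them, and where a whole thing is asked for, a point or a joint stands for the part that bears it (a point fixed in the world has none). Each returns a list of dicts, best first, with "p" (0 to 1); they miss things now and then, are a little off and sometimes report something else, mostly with a low value. They report only what shows in the picture. A call takes as long as a camera call. They do not tell look-alikes from the thing itself.
- ctrl.spot_in(picture, query): "xy" ([column, row] in pixels, amid what is visible of it).
- ctrl.cut_out(picture, query): "mask" (400x640 bool, what is visible of it) and "xy" ([column, row] in pixels, amid what is visible of it).
- ctrl.place_of(picture, query): "xy" ([column, row] in pixels: a listed point, or the origin of a listed thing).
The state is a dict: "time_s": time; "q": joint angles; "joint_vel": joint speeds; "joint_efforts": joint torques, N m; "ee_pos": TCP position; "ee_rot": TCP orientation; "ft_force": force on the tool from outside, world axes, zero at the start; "torque": the same for the moment, N m; "grip_width": opening from 0.0 (shut) to 1.0 (fully open); "finger_force": force on a finger pad.
Only numpy, scipy, OpenCV 4.12 (cv2) and the standard library are available. Lean on these libraries where they do the work, as an engineer would, in place of code of your own. Each camera call takes 0.05 s, during which the arm holds its last target. There are 200 camera calls.

## Working session

There is one attempt and no reset: what is moved stays moved. The work goes in short steps, Python scripts to look and compute and a shell command to move; the robot and the scene stay as the last step left them, time stands still between calls to the robot, and variables do not carry over. Pictures are saved under pics/ and viewed, at most 10 in all, crops included, and the job is handed in when it is done.

```bash
mkdir -p pics; cat > h.py <<'E'
import numpy as np, cv2
from bench import ctrl
def world(f,u,v,d=None,z=None):
    E=np.array(f["extrinsics"]);R=E[:3,:3];t=E[:3,3]
    ray=np.array([(u-f["cx"])/f["fx"],-(v-f["cy"])/f["fy"],-1.0])
    o=-R.T@t; r=R.T@ray
    s=d if d is not None else (z-o[2])/r[2]
    return o+r*s
def pc(f):
    vv,uu=np.mgrid[0:400,0:640]
    E=np.array(f["extrinsics"]);R=E[:3,:3];t=E[:3,3]
    d=f["depth"];P=np.stack([(uu-f["cx"])/f["fx"]*d,-(vv-f["cy"])/f["fy"]*d,-d],-1)-t
    P=P@R; P[d==0]=np.nan
    return P
E
python3 - <<'E'
from h import *
for n in("top","scene"):
    f=ctrl.grab_frame(n); cv2.imwrite(f"pics/{n}0.png",f["img"])
    P=pc(f)
    for q in("cover","wing","chamber","chamber_deck","timer","vial_c","tape_roll"):
        for r in ctrl.place_of(f,q)[:3]:
            u,v=r["xy"]; z={"wing":43,"chamber_deck":45}.get(q,0)
            i,j=int(np.clip(round(v),0,399)),int(np.clip(round(u),0,639))
            print(n,q,round(r["p"],2),np.round([u,v]),np.round(world(f,u,v,z=z)),np.round(P[i,j]))
print(ctrl.observe())
E
```

```text
top cover 0.81 [364. 226.] [ 482. -268.    0.] [ 479. -260.   56.]
top cover 0.67 [291. 152.] [703. -38.   0.] [694. -40.  38.]
top cover 0.57 [434. 240.] [ 445. -482.    0.] [ 445. -471.   30.]
top wing 0.63 [363. 226.] [ 479. -258.   43.] [ 479. -257.   58.]
top wing 0.53 [440. 239.] [ 449. -485.   43.] [ 448. -479.   60.]
top wing 0.42 [288. 141.] [725. -30.  43.] [723. -31.  55.]
top chamber 0.79 [279. 216.] [503.  -8.   0.] [501. -13.  45.]
top chamber_deck 0.92 [279. 217.] [498. -12.  45.] [498. -12.  41.]
top timer 0.69 [209. 233.] [446. 199.   0.] [nan nan nan]
top vial_c 0.57 [335. 155.] [ 696. -173.    0.] [ 685. -171.   56.]
top vial_c 0.54 [209. 236.] [437. 199.   0.] [437. 193.  19.]
top tape_roll 0.66 [370. 161.] [ 681. -281.    0.] [ 682. -282.   -0.]
scene cover 0.82 [436. 269.] [ 447. -477.    0.] [ 415. -485.   26.]
scene cover 0.6 [333. 177.] [701. -55.   0.] [663. -78.  22.]
scene cover 0.56 [354. 232.] [ 472. -258.    0.] [ 443. -274.   25.]
scene wing 0.68 [440. 256.] [ 440. -483.   43.] [ 437. -484.   44.]
scene wing 0.51 [334. 162.] [717. -48.  43.] [731. -39.
[... 495 characters left out ...]
': 0.8, 'q': array([ 1.33660898e+00,  3.52963780e-01,  1.63341320e+00,  2.05549685e-05,
        1.15522386e+00, -2.44133349e-03]), 'joint_vel': array([-6.47791116e-05, -4.81638822e-04, -2.19258465e-03, -4.84302915e-04,
       -1.37143318e-03, -8.83094095e-04]), 'joint_efforts': array([-2.85496408e-04, -5.93686402e+01, -3.34550714e+01,  6.95799384e-02,
        1.58803118e-02, -3.27997930e-05]), 'ee_pos': array([143.5641316 , 608.27613213, 214.59994549]), 'ee_rot': array([-3.14158451e+00, -1.88253044e-05,  2.90983834e+00]), 'ft_force': array([-0.76994089, -0.50443628, -0.31640272]), 'torque': array([-0.02104909, -0.01549865,  0.04874303]), 'finger_force': 0.0, 'grip_width': 0.9991688891960875}
```

```bash
python3 - <<'E'
import cv2,numpy as np
a=cv2.imread("pics/top0.png")[110:290,170:490];b=cv2.imread("pics/scene0.png")[110:310,170:490]
c=np.vstack([cv2.resize(x,None,fx=1.9 if 0 else 1.55,fy=1.55,interpolation=3) for x in(a,b)])
cv2.imwrite("pics/c0.png",c);print(c.shape)
E
```

```text
(589, 496, 3)
```

View pics/c0.png

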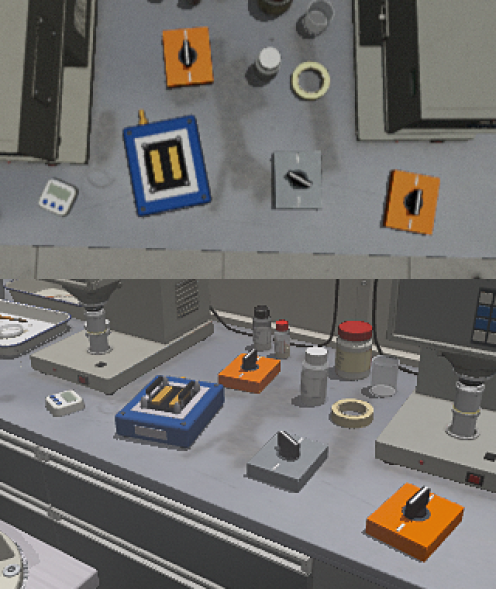

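```bash
cat >> h.py <<'E'
def rect(pts):
    (c,(w,h),a)=cv2.minAreaRect(pts[:,:2].astype(np.float32))
    if w<h: w,h,a=h,w,a+90
    return np.round(c,1),round(w,1),round(h,1),round((a+90)%180-90,1)
def big(m):
    n,l,s,_=cv2.connectedComponentsWithStats(m.astype(np.uint8)); return l==1+np.argmax(s[1:,4])
E
python3 - <<'E'
from h import *
f=ctrl.grab_frame("top");P=pc(f);X,Y,Z=P[...,0],P[...,1],P[...,2]
img=f["img"].astype(int)
def box(x,y,r): return (abs(X-x)<r)&(abs(Y-y)<r)
b=box(479,-258,90)
m=big(b&(Z>19)&(Z<70)); print("cover",rect(P[m]),np.nanmedian(Z[m]))
m=big(b&(Z>40)&(Z<75)); print("wing",rect(P[m]),P[m].mean(0),np.nanmax(Z[m]))
b=box(500,-10,120)
m=big(b&(Z>36)&(Z<80)&(img[...,0]-img[...,2]>-300)); print("chamber",rect(P[m]),np.nanmedian(Z[m]))
bl=big(b&(img[...,0]-img[...,2]>60)); print("blue",rect(P[bl&(Z>36)]))
for r in ctrl.cut_out(f,"cover"):
    m=r["mask"]&(Z>19); print(r["p"],rect(P[m]))
E
```

```text
cover (array([ 481.9, -257.7]), 109.9, 90.1, 1.6) 26.584962950411175
wing (array([ 482.5, -256.8]), 47.1, 11.9, 62.1) [ 482.11890886 -256.3990566    54.90220869] 59.61569918270502
chamber (array([502.4,  -6.7]), 172.2, 139.9, 13.0) 46.11325007085294
blue (array([500.9,  -6.6]), 165.0, 136.9, 13.0)
0.95 (array([ 483.4, -257.6]), 107.0, 90.1, 1.6)
0.8 (array([716.8, -37.1]), 110.9, 89.9, 7.4)
0.64 (array([ 446.3, -477.8]), 109.8, 90.6, -8.8)
```

```bash
python3 -m jog '[[0.017,-0.043,0,0,0,-5.2],[0.017,-0.043,0,0,0,-5.2],[0.017,-0.043,0,0,0,-5.2],[0.017,-0.043,0,0,0,-5.2],[0.017,-0.043,0,0,0,-5.2],[0.017,-0.043,0,0,0,-5.2],[0.017,-0.043,0,0,0,-5.2],[0.017,-0.043,0,0,0,-5.2],[0.017,-0.043,0,0,0,-5.2],[0.017,-0.043,0,0,0,-5.2]]'; python3 -m jog '[[0.017,-0.043,0,0,0,-5.2],[0.017,-0.043,0,0,0,-5.2],[0.017,-0.043,0,0,0,-5.2],[0.017,-0.043,0,0,0,-5.2],[0.017,-0.043,0,0,0,-5.2],[0.017,-0.043,0,0,0,-5.2],[0.017,-0.043,0,0,0,-5.2],[0.017,-0.043,0,0,0,-5.2],[0.017,-0.043,0,0,0,-5.2],[0,0,0,0,0,-5.2],[0,0,0,0,0,0]]'
```

```text
time_s: 1.9
ee_pos: [313.9, 176.7, 214.9]
ee_rot: [3.14, -0.0, 1.999]
ft_force: [0.8, 0.6, 0.4]
grip_width: 1.001
finger_force: 0.0
time_s: 3.0
ee_pos: [466.6, -209.8, 214.3]
ee_rot: [-3.141, -0.0, 1.091]
ft_force: [-0.9, -0.1, -0.5]
grip_width: 0.997
finger_force: 0.0
```

```bash
python3 -m jog '[[0.0154,-0.0476,-0.01,0,0,0],[0,0,-0.045,0,0,0],[0,0,-0.045,0,0,0],[0,0,-0.045,0,0,0],[0,0,-0.025,0,0,-0.4],[0,0,-0.01,0,0,0],[0,0,0,0,0,0]]'; python3 -m jog '[[0,0,0,0,0,0],[0,0,0,0,0,0],[0,0,0,0,0,0],[0,0,0,0,0,0],[0,0,0,0,0,0],[0,0,0,0,0,0]]' 0 40
```

```text
time_s: 3.7
ee_pos: [481.0, -254.4, 34.1]
ee_rot: [-3.139, -0.0, 1.09]
ft_force: [0.5, -0.1, 0.5]
grip_width: 0.998
finger_force: 0.0
time_s: 4.3
ee_pos: [481.8, -255.5, 35.0]
ee_rot: [3.141, 0.0, 1.088]
ft_force: [0.6, 0.8, 0.9]
grip_width: 0.5
finger_force: 0.0
```

```bash
python3 -m jog '[[0,0,0,0,0,0],[0,0,0,0,0,0],[0,0,0,0,0,0],[0,0,0,0,0,0],[0,0,0,0,0,0],[0,0,0,0,0,0],[0,0,0,0,0,0]]' 0 40
```

```text
time_s: 5.0
ee_pos: [481.7, -255.4, 34.7]
ee_rot: [3.142, 0.0, 1.088]
ft_force: [0.9, -1.0, -2.0]
grip_width: 0.127
finger_force: 40.0
```

```bash
python3 -m jog '[[0,0,0.01,0,0,0],[0,0,0.03,0,0,0],[0,0,0.03,0,0,0],[0,0,0.03,0,0,0],[0,0.015,0,0,0,1.4],[0.004,0.04,0,0,0,2],[0.004,0.04,0,0,0,2],[0.004,0.04,0,0,0,2],[0.004,0.04,0,0,0,2],[0.004,0.04,0,0,0,2],[0,0.025,0,0,0,0],[0,0.011,0,0,0,0]]';python3 -m jog '[[0,0,0,0,0,0],[0,0,0,0,0,0]]'
python3 - <<'E'
from h import *
f=ctrl.grab_frame("top");P=pc(f);X,Y,Z=P[...,0],P[...,1],P[...,2]
img=f["img"].astype(int)
b=(abs(X-502)<140)&(abs(Y+7)<140)
m=big(b&(Z>110)&(Z<150));print("top",rect(P[m]),np.nanmedian(Z[m]))
m=big(b&(Z>110)&(Z<133));print("top2",rect(P[m]))
for r in ctrl.cut_out(f,"cover")[:3]:
    mm=r["mask"]; print(r["p"],rect(P[mm&(Z>105)&(Z<140)]) if (mm&(Z>105)).sum()>9 else 0)
w=ctrl.grab_frame("wrist");s=ctrl.grab_frame("scene")
cv2.imwrite("pics/m1.png",np.hstack([cv2.resize(img.astype(np.uint8)[130:290,200:360],(400,400)),cv2.resize(s["img"][80:280,200:400],(400,400))]))
cv2.imwrite("pics/w1.png",w["img"])
print(ctrl.observe()["ee_pos"],ctrl.observe()["ee_rot"])
E
```

```text
time_s: 6.2
ee_pos: [500.3, -1.7, 133.9]
ee_rot: [-3.14, 0.0, 1.289]
ft_force: [-0.3, -0.6, -3.5]
grip_width: 0.126
finger_force: 40.0
time_s: 6.4
ee_pos: [501.2, -4.7, 134.4]
ee_rot: [-3.141, 0.001, 1.287]
ft_force: [-0.6, -0.9, -1.7]
grip_width: 0.127
finger_force: 40.0
top (array([488.3, -49.4]), 68.8, 24.5, 1.5) 125.77505820446059
top2 (array([488.3, -49.4]), 68.8, 24.5, 1.5)
0.82 0
0.65 (array([462.1, -21.7]), 97.0, 46.0, -56.6)
0.61 0
[501.59169029  -5.34710888 134.69340187] [-3.14146592e+00  1.83677550e-04  1.28529264e+00]
```

View pics/m1.png

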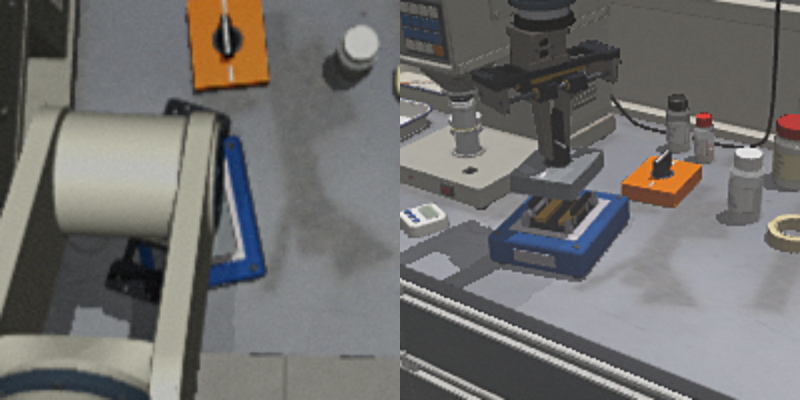

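View pics/w1.png

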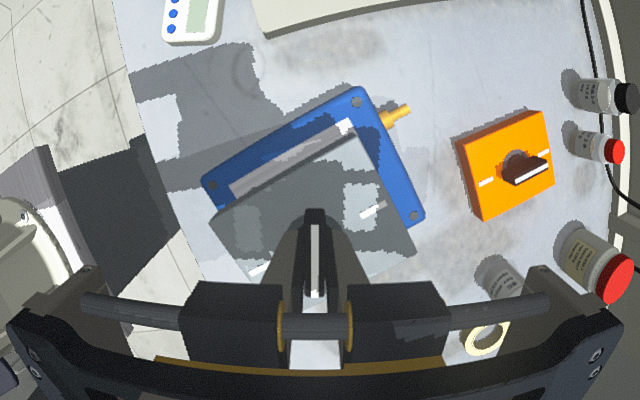

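```bash
cat >> h.py <<'E'
def pcw(f):
    vv,uu=np.mgrid[0:400,0:640].astype(float)
    x=(uu-f["cx"])/f["fx"];y=(vv-f["cy"])/f["fy"];r=np.hypot(x,y)+1e-9
    k=np.tan(np.minimum(r,1.5))/r; d=f["depth"].astype(float)
    E=np.array(f["extrinsics"])
    P=(np.stack([x*k*d,-y*k*d,-d],-1)-E[:3,3])@E[:3,:3]; P[(d==0)|(r>1.45)]=np.nan
    return P
def ext(p,a):
    a=np.radians(a);e=np.array([np.cos(a),np.sin(a)]);n=np.array([-e[1],e[0]])
    return np.round(np.r_[np.percentile(p[:,:2]@e,[.3,99.7]),np.percentile(p[:,:2]@n,[.3,99.7])],1)
E
python3 - <<'E'
from h import *
w=ctrl.grab_frame("wrist");P=pcw(w);Z=P[...,2];im=w["img"].astype(int)
near=(np.hypot(P[...,0]-500,P[...,1]+6)<140)
for n,m in(("cover",near&(Z>118)&(Z<133)&(im.min(-1)>50)),("cham",near&(Z>38)&(Z<52))):
    m=big(m);p=P[m];r=rect(p);print(n,m.sum(),r,np.nanmedian(p[:,2]),"z/quantiles",np.round(np.percentile(p[:,2],[5,95]),1))
    for a in(12,13,14): print(a,ext(p,a))
    cv2.imwrite(f"pics/mask_{n}.png",m*255)
    A=np.c_[p[:,:2],np.ones(len(p))];print("plane",np.linalg.lstsq(A,p[:,2],rcond=None)[0])
E
python3 -c "
import cv2,numpy as np
cv2.imwrite('pics/mk.png',np.hstack([cv2.imread('pics/mask_%s.png'%n)[::2,::2] for n in('cover','cham')]))"
```

```text
cover 14340 (array([501.3,  -8. ]), 110.6, 90.5, 13.8) 126.6915000804687 z/quantiles [125.5 127.7]
12 [ 433.7  543.7 -154.9  -66. ]
13 [ 432.1  541.4 -164.1  -75.2]
14 [ 430.3  539.1 -173.1  -84.1]
plane [ 1.09599363e-03 -7.90189264e-03  1.26110246e+02]
cham 10148 (array([501.6,  -6.5]), 169.2, 138.8, 13.0) 45.73648549299918 z/quantiles [43.2 47.1]
12 [ 405.7  573.5 -176.5  -41.1]
13 [ 404.6  571.3 -186.3  -50.3]
14 [ 403.3  569.4 -195.9  -58.4]
plane [-2.06803794e-03 -7.25031353e-03  4.68292774e+01][ WARN:0@0.762] global loadsave.cpp:1063 imwrite_ Unsupported depth image for selected encoder is fallbacked to CV_8U.
```

View pics/mk.png

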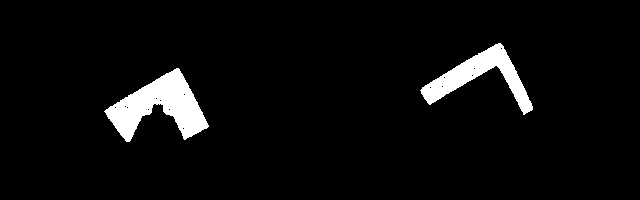

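```bash
python3 -m jog '[[0.0006,0.0012,-0.01,0,0,-0.5],[0,0,-0.012,0,0,0],[0,0,-0.01,0,0,0],[0,0,0,0,0,0],[0,0,0,0,0,0]]';  python3 -m jog '[[0,0,-0.005,0,0,0],[0,0,-0.004,0,0,0],[0,0,0,0,0,0],[0,0,0,0,0,0]]'; python3 - <<'E'
from h import *
w=ctrl.grab_frame("wrist");P=pcw(w);Z=P[...,2];im=w["img"].astype(int)
near=(np.hypot(P[...,0]-500,P[...,1]+6)<140)
for n,m in(("cover",near&(Z>77)&(Z<94)&(im.min(-1)>50)),("cham",near&(Z>36)&(Z<54))):
    m=big(m);p=P[m];r=rect(p);print(n,m.sum(),r,np.nanmedian(p[:,2])); print(ext(p,13))
E
```

```text
time_s: 7.15
ee_pos: [501.9, -3.1, 102.2]
ee_rot: [-3.14, 0.0, 1.278]
ft_force: [-0.7, 0.1, -2.6]
grip_width: 0.128
finger_force: 40.0
time_s: 7.55
ee_pos: [502.3, -3.2, 93.8]
ee_rot: [-3.141, 0.0, 1.278]
ft_force: [0.1, -0.2, -2.4]
grip_width: 0.127
finger_force: 40.0
cover 14361 (array([502. ,  -5.8]), 110.6, 90.5, 13.4) 85.76178391371525
[ 433.3  542.4 -162.2  -73.5]
cham 12709 (array([501.6,  -6.5]), 169.3, 138.8, 12.9) 45.66541497237173
[ 403.7  571.1 -186.2  -50.2]
```

```bash
python3 -m jog '[[0,-0.0005,-0.003,0,0,-0.3],[0,0,-0.003,0,0,0],[0,0,-0.003,0,0,0],[0,0,0,0,0,0],[0,0,0,0,0,0],[0,0,0,0,0,0],[0,0,0,0,0,0]]'; python3 - <<'E'
from h import *
w=ctrl.grab_frame("wrist");P=pcw(w);Z=P[...,2];im=w["img"].astype(int)
near=(np.hypot(P[...,0]-500,P[...,1]+6)<140)
for n,m in(("cover",near&(Z>68)&(Z<86)&(im.min(-1)>50)),("cham",near&(Z>36)&(Z<54))):
    m=big(m);p=P[m];r=rect(p);print(n,m.sum(),r,np.nanmedian(p[:,2])); print(ext(p,13))
print(ctrl.observe()["ft_force"])
E
```

```text
time_s: 8.3
ee_pos: [502.3, -3.7, 84.8]
ee_rot: [3.141, -0.0, 1.273]
ft_force: [-0.1, -0.1, 3.1]
grip_width: 0.123
finger_force: 40.0
cover 14357 (array([502.1,  -6.5]), 110.5, 90.9, 13.1) 76.89064708271388
[ 433.5  542.3 -163.   -74.2]
cham 14209 (array([501.6,  -6.8]), 169.6, 139.1, 13.0) 45.65979365976584
[ 403.8  571.3 -187.8  -50.3]
[-0.86697006 -0.86044077  2.00365157]
```

```bash
python3 -m jog '[[0.0001,-0.0002,0,0,0,-6],[0.0001,-0.0002,0,0,0,-6],[0.0001,-0.0002,0,0,0,-6],[0.0001,-0.0002,0,0,0,-6],[0.0001,-0.0002,0,0,0,-6],[0.0001,-0.0001,0,0,0,-6],[0.0001,-0.0001,0,0,0,-6],[0.0002,-0.0001,0,0,0,-6],[0.0002,-0.0001,0,0,0,-6],[0.0002,-0.0001,0,0,0,-6],[0,0,0,0,0,0],[0,0,0,0,0,0]]' ; python3 -m jog '[[0,0,0,0,0,0],[0,0,0,0,0,0]]'; python3 - <<'E'
from h import *
w=ctrl.grab_frame("wrist");P=pcw(w);Z=P[...,2];im=w["img"].astype(int)
near=(np.hypot(P[...,0]-500,P[...,1]+6)<140)
for n,m in(("cover",near&(Z>68)&(Z<86)&(im.min(-1)>50)),("cham",near&(Z>36)&(Z<54))):
    m=big(m);p=P[m];r=rect(p);print(n,m.sum(),r,np.nanmedian(p[:,2])); print(ext(p,13))
print(ctrl.observe()["ft_force"],ctrl.observe()["torque"])
cv2.imwrite("pics/w2.png",w["img"])
E
```

```text
time_s: 9.55
ee_pos: [503.8, -5.3, 84.9]
ee_rot: [3.141, -0.0, 0.228]
ft_force: [-0.0, -2.0, 1.8]
grip_width: 0.13
finger_force: 40.0
time_s: 9.75
ee_pos: [503.8, -5.3, 84.9]
ee_rot: [3.141, -0.0, 0.227]
ft_force: [0.1, -2.4, 1.5]
grip_width: 0.123
finger_force: 40.0
cover 13371 (array([512.7,  -4.4]), 90.6, 89.1, -77.7) 76.83930592108439
[ 456.4  542.9 -164.3  -74.9]
cham 13652 (array([516.3,  -4.5]), 140.9, 138.9, -77.3) 45.63001915173912
[ 435.1  571.1 -189.5  -51.3]
[-0.23978924 -2.56523131  1.51427542] [-0.53267907  0.11871316  0.05706591]
```

View pics/w2.png

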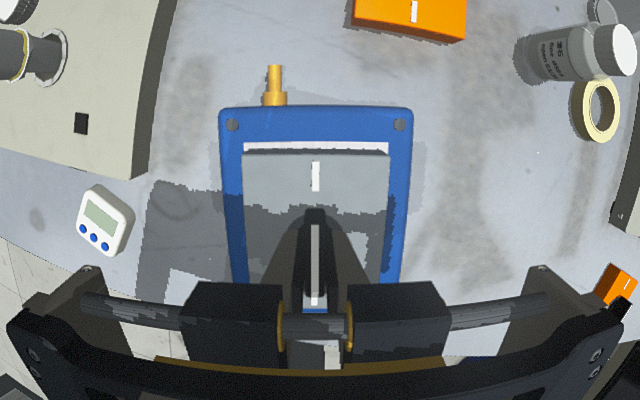

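```bash
python3 -m jog '[[0,0,-0.002,0,0,0],[0,0,-0.002,0,0,0],[0,0,-0.001,0,0,0],[0,0,-0.001,0,0,0],[0,0,0,0,0,0],[0,0,0,0,0,0]]' - 50; python3 - <<'E'
from h import *
w=ctrl.grab_frame("wrist");P=pcw(w);Z=P[...,2];im=w["img"].astype(int)
near=(np.hypot(P[...,0]-500,P[...,1]+6)<140)
for n,m in(("cover",near&(Z>63)&(Z<80)&(im.min(-1)>50)),("cham",near&(Z>36)&(Z<54))):
    m=big(m);p=P[m];r=rect(p);print(n,m.sum(),r,np.nanmedian(p[:,2])); print(ext(p,13))
E
```

```text
time_s: 10.4
ee_pos: [503.9, -5.2, 79.6]
ee_rot: [3.141, -0.001, 0.226]
ft_force: [-2.9, -2.3, 16.2]
grip_width: 0.124
finger_force: 50.0
cover 13367 (array([512.9,  -4.5]), 90.9, 88.8, -77.2) 71.71285412939969
[ 456.6  543.  -164.3  -75. ]
cham 14606 (array([517.1,  -3.9]), 141.0, 136.8, -77.1) 45.6252306589626
[ 438.4  571.3 -189.2  -51.2]
```

```bash
python3 -m jog '[[0,0,0,0,0,0],[0,0,0,0,0,0],[0,0,0,0,0,0]]' && python3 -c "
from bench import ctrl
print(ctrl.hand_in())"
```

```text
time_s: 10.75
ee_pos: [503.9, -5.2, 79.6]
ee_rot: [3.141, -0.001, 0.226]
ft_force: [-3.5, -4.0, 15.6]
grip_width: 0.127
finger_force: 50.0
the job is handed in; nothing more can be done
None
```

I handed the job in at 10.75 s with the cover over the four posts and the slot in line with the marks. The rim measured about 0.1 mm off the deck, held down with about 16 N; `hand_in()` returned no verdict.

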